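# Clip the eared mosaic board into the wiping cradle

## Robot

A 7-joint arm with a two-finger parallel gripper is mounted at the origin on the work surface. World frame = base frame: x ahead of the robot, y to its left, z up, the work surface at z = 0. Lengths are in m, angles in rad, forces in N, time in s.
With the tool pointing down it reaches from about 0.425 to 0.875 m from the base axis. Payload 4.7 kg.
Tool frame: the origin (TCP) lies midway between the tips of the shut fingers; the grasp point (between the pads) lies 19 mm behind it; z points along the fingers, y is the line along which they close (so a half turn about z gives the same grasp; the last joint's range is limited). The gripper opens to 87 mm and grips with 3 to 60 N. Pads are 19 mm wide; open, the fingers measure 117 mm over their backs; the gripper's body (75 mm by 190 mm) begins 51 mm behind the grasp point.
Start: joints at [-1.28, 0.321, -0.07, 1.45, 0.023, 1.371, -0.057], TCP at [0.178, 0.625, 0.223] pointing down, gripper open.
Joint ranges: [-2.86, 2.86], [-0.3, 2.09], [-1.38, 1.24], [0.06, 2.45], [-1.56, 4.7], [0.09, 2.05], [-2.69, 2.69]. Speed limits (rad/s): [2.57, 2.57, 3.14, 3.14, 3.14, 3.14, 3.14].

## Interface

Orientations are given as a unit quaternion [w, x, y, z].
In Python, from plant import env gives the robot as it stands.
- The arm moves only by the tool apply_moves, never from a script. Its argument "steps" is a list of rows, each an object of numbers: "jaw": the gripper's target within -1 to 1 (fully open at 1, half-way at 0, shut at -1); "dx", "dy", "dz": the shift along the tool's x, y, z each as a share of 120 mm, from -1 to 1; "turn": the turn about the tool's z as a share of 45 degrees, from -1 to 1. A call has 1 to 10 rows; each row is the pose to reach, as a shift and turn from the pose commanded when the call began, along the tool's axes at that moment; what a row does not reach only later rows make up. A row lasts 1/10 s, in which the tool goes at most 50 mm and 8.59 degrees, less where a joint would pass 70% of its speed; a pose out of reach is approached as far as the arm can. A call with a number of a shift or a turn outside -1 to 1 is refused whole. A call with a gripper value outside its range is refused whole. The fingers move at their own pace and stop on an object; "force" is the grip in N (left out, the last holds). Time passes only in rows, so rows that repeat a pose let the fingers close. It gives the time, the measured TCP pose, the force, the opening and the grip force at its end, in the units of the state.
- env.get_state(): the state, without advancing time (a new reading comes with each control period).
- env.get_image(name): name is "scene" or "top" or "wrist"; returns the picture (420x560x3 uint8, red, green, blue); there is no depth.
- env.calibration(name): a dict with "fx", "fy", "cx", "cy" (pixels), "rvec" (rotation vector, rad) and "tvec" (3), from world to camera coordinates, as OpenCV has them; the wrist camera has in their place "T_tool_cam" (4x4, takes a point from camera to tool coordinates, whose origin is the TCP and whose axes are the flange's). Camera axes: x right, y down, z forward; pixel columns grow to the right and rows downward; lengths in m; the calibration is good to about 2 mm. A picture is of the moment at which its call begins: read the wrist's pose just before it. calibration takes no time and is no camera call.
- env.close_job(): hands the job in; it is judged then, once.
The state is a dict: "t": time; "qpos": joint angles; "qd": joint speeds; "effort": joint torques, N m; "tcp_pos": TCP position; "orientation": TCP orientation; "wrist_force": force on the tool from outside, world axes, zero at the start; "wrist_torque": the same for the moment, N m; "gripper_width": finger opening in m; "grip_force": force on a finger pad.
Only numpy, scipy, OpenCV 4.12 (cv2) and the standard library are available. Lean on these libraries where they do the work, as an engineer would, in place of code of your own. Each camera call takes 0.05 s, during which the arm holds its last target. There are 200 camera calls.

## Task

Take the mosaic board that has an ear at each end and slide its ears down into the two clip-lined slots of the wiping cradle, mosaic side up, pressing it until the board sits flat on the cradle's bed. Lower it in while holding it, do not drop it in from above; then let go. Leave the plain round-ended board where it is.

Things in the scene. Friction and masses are not known exactly. Their poses are not given: they have to be found in the camera images.
- board: Eared mosaic board, to be clipped in; lies flat, mosaic up. Brown wood, 130 mm long (its x), 54 wide (y), 16 thick, top of white grout with blue and cream chips. In the middle of each short end a plain wooden ear 32 mm long, 22 wide, 10 thick, level with the underside; 194 mm overall. Ends alike: fits either way round. 150 to 310 g. Origin: centre of underside, z up.
- cradle: Wiping cradle, fixed: pale wooden foot 236 mm long (its x), 106 wide (y), 12 high; along its middle a bed 124 x 34 mm, top 30 mm above the table, with finger room beside it. At each end (x 76 to 113 mm either side) an aluminium bracket 98 mm wide, top 68 mm up, makes a slot open upward and to the middle, end wall at x = 107 mm. Origin: centre of underside, on the table.
- bed (a point): Centre of the bed's top, level with the slot floors, axes as the cradle; at home the board's origin lies here, x along x (either way). Steel leaf clips line both y sides of each slot: 18 mm apart up to 14 mm above this level, flaring to 56 mm at 44 mm above. They give 9 mm each; ears laid in rest on the flare about 15 mm too high; 5 to 20 N down takes them home, friction holds.
- plain_board: Bystander: a like mosaic board without ears, with round ends, 164 mm long (its x), 54 wide, 16 thick, lying on the table. Origin: centre of the underside.
Not all that is in view belongs to the job. Leave any pink or yellow look-alike of the board alone.

How it is judged:
On the way:
1. the eared board is lowered, held by the gripper, between the brackets of the cradle (its underside within 45 mm of the bed, its centre within 25 mm) (contact force between the fingers and board above 0.5 N and horizontal distance between board and bed below 0.025 m and z of board in the frame of bed below 0.045 m), for 0.1 s.
At the end, for the whole second after the job is handed in: The eared board rests, released, mosaic up in the cradle: its centre within 15 mm of the bed's centre, its underside within 5 mm of the bed, tilted less than 3.4 degrees and along the cradle within 10 degrees; the plain board is within 40 mm of where it began (horizontal distance between board and bed below 0.015 m and z of board in the frame of bed between -0.005 and 0.005 m and angle between board's own z axis and vertical below 0.06 rad and angle between the x axis of board and the x axis of bed, either way round below 0.18 rad and linear speed of board below 0.02 m/s and distance of plain_board from where it was at the start of the episode below 0.04 m); the robot touches nothing.
It fails at once if the plain board is moved by more than 40 mm (distance of plain_board from where it was at the start of the episode above 0.04 m).
It also fails if it takes over 51 s, if anything falls off the work surface, if the arm or the gripper's body presses on something with over 40 N, if the wrist force passes 120 N, or if a joint passes its speed limit or range.

## Working session

There is one attempt and no reset: what is moved stays moved. The work goes in short steps, Python scripts to look and compute and a tool call to move; the robot and the scene stay as the last step left them, time stands still between calls to the robot, and variables do not carry over. Pictures are saved under pics/ and viewed, at most 10 in all, crops included, and the job is handed in when it is done.

Besides the shell and the picture viewer there is one more tool, called as name(argument=value, ...) on one line, values as JSON. apply_moves: Moves the arm, as the interface text tells. Its arguments: {"type":"object","properties":{"steps":{"type":"array"},"force":{"type":"number"}},"required":["steps"]}

```bash
mkdir -p pics; python3 - <<'E'
from plant import env
import cv2
s=env.get_state();print(s)
for n in("top","scene"):
    cv2.imwrite(f"pics/{n}0.png",env.get_image(n)[:,:,::-1]);print(env.calibration(n))
print(env.calibration("wrist"))
E
```

```text
{'t': 0.0, 'qpos': array([-1.27993878,  0.32180768, -0.07009924,  1.45171198,  0.02263331,
        1.37078712, -0.05690271]), 'qd': array([ 0.00024264,  0.00056954, -0.00034477,  0.0004971 , -0.00093284,
       -0.00222332,  0.00130026]), 'effort': array([-2.52382924e-04, -4.91293931e+01, -4.04205183e-01, -3.12534785e+01,
       -6.39248779e-02,  4.32810572e-02,  1.88705289e-04]), 'tcp_pos': array([0.17750095, 0.62470446, 0.22145303]), 'orientation': array([-6.91404202e-05,  1.37913193e-01,  9.90443851e-01, -9.60956982e-04]), 'wrist_force': array([-0.25078697, -0.29756555, -0.55167812]), 'wrist_torque': array([ 0.0264408 , -0.01913717, -0.05819082]), 'grip_force': 0.0, 'gripper_width': 0.08735192065081078}
{'fx': 380.13743353487433, 'fy': 380.13743353487433, 'cx': 280.4588721996919, 'cy': 210.01645399885706, 'rvec': array([ 2.11879531, -2.16794705,  0.15948126]), 'tvec': array([-0.13038616,  0.48694434,  1.04237426])}
{'fx': 445.4092404245167, 'fy': 445.4092404245167, 'cx': 278.04896903454045, 'cy': 209.1621975423012, 'rvec': array([ 2.03548703,  1.09097943, -0.52016903]), 'tvec': array([-0.13871025, -0.24788367,  1.67894862])}
{'fx': 369.61443950486864, 'fy': 369.61443950486864, 'cx': 274.4929438594748, 'cy': 210.59500965585215, 'T_tool_cam': array([[-9.16852260e-04, -9.62219923e-01, -2.72271883e-01,
         7.48854201e-02],
       [ 9.99999573e-01, -8.50163557e-04, -3.62900327e-04,
         5.97267565e-04],
       [ 1.17714292e-04, -2.72272100e-01,  9.62220292e-01,
        -1.62659277e-01],
       [ 0.00000000e+00,  0.00000000e+00,  0.00000000e+00,
         1.00000000e+00]])}
```

View pics/top0.png

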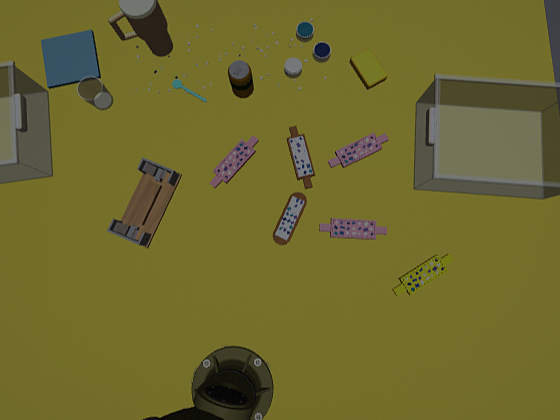

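View pics/scene0.png

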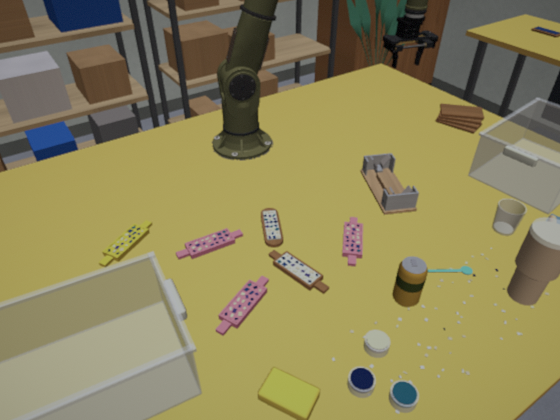

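Candidates in the top view: the eared brown/white board at (301,157); the plain round-ended board at (290,218); pink look-alikes at (235,161), (359,150) and (352,229); a yellow one at (423,274). I choose (301,157), because it is the only one with brown wood, white grout and ears. The cradle is at (145,203).

```bash
cat > h.py <<'E'
import numpy as np,cv2
from scipy.spatial.transform import Rotation as R
from plant import env
def cam(n,s=None):
    c=env.calibration(n);K=np.array([[c['fx'],0,c['cx']],[0,c['fy'],c['cy']],[0,0,1]])
    if n=='wrist':
        w,x,y,z=s['orientation'];T=np.eye(4);T[:3,:3]=R.from_quat([x,y,z,w]).as_matrix();T[:3,3]=s['tcp_pos']
        T=T@c['T_tool_cam'];return K,T[:3,:3],T[:3,3]
    Rm=cv2.Rodrigues(c['rvec'])[0];return K,Rm.T,-Rm.T@c['tvec']
def ray(C,px,z):
    K,Rw,o=C;px=np.atleast_2d(px).astype(float)
    d=(np.linalg.inv(K)@np.c_[px,np.ones(len(px))].T).T@Rw.T
    return o+d*((z-o[2])/d[:,2])[:,None]
def proj(C,P):
    K,Rw,o=C;q=(np.atleast_2d(P)-o)@Rw@K.T;return q[:,:2]/q[:,2:]
E
python3 - <<'E'
from h import *
im=cv2.imread('pics/top0.png');C=cam('top')
a=cv2.resize(im[115:200,270:345],None,fx=5,fy=5,interpolation=cv2.INTER_CUBIC)
b=cv2.resize(im[150:255,100:190],None,fx=4,fy=4,interpolation=cv2.INTER_CUBIC)
o=np.zeros((430,740,3),np.uint8);o[:a.shape[0],:a.shape[1]]=a;o[:b.shape[0],376:376+b.shape[1]]=b
cv2.imwrite('pics/c1.png',cv2.convertScaleAbs(o,alpha=1.6))
hsv=cv2.cvtColor(im,cv2.COLOR_BGR2HSV)
for p in [(301,157),(294,130),(308,184),(130,100),(300,160)]:print(p,hsv[p[1],p[0]])
for n,p,z in [('ear1',(294,131),.01),('ear2',(308,183),.01),('c',(301,157),.016),('plain',(290,218),.016),('cr',(145,203),.03)]:print(n,ray(C,p,z))
E
```

```text
(301, 157) [ 98   8 121]
(294, 130) [ 13 148  81]
(308, 184) [ 15 150  80]
(130, 100) [ 28 165 116]
(300, 160) [112  23 123]
ear1 [[ 0.72654921 -0.18762026  0.01      ]]
ear2 [[ 0.56615261 -0.22426686  0.01      ]]
c [[ 0.6437366  -0.20577634  0.016     ]]
plain [[ 0.46297418 -0.16849812  0.016     ]]
cr [[0.51405382 0.24593725 0.03      ]]
```

View pics/c1.png

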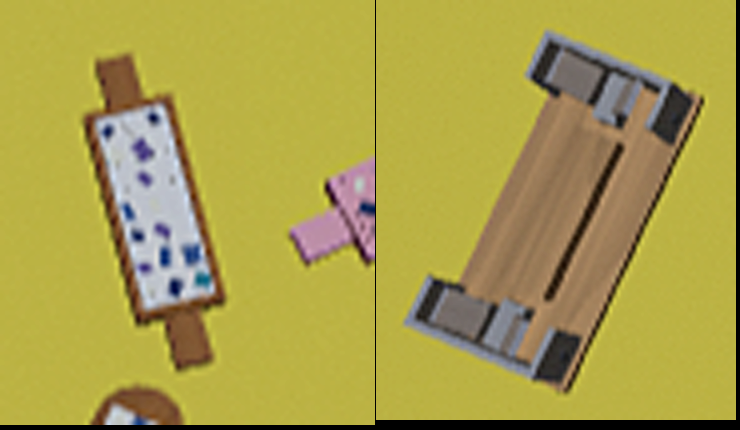

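The crop confirms the choice: brown wood, white mosaic and square ears at about (294,131) and (308,183). The cradle's bracket corners are clear too. Next, the cradle pose and the arm's first moves.

```bash
python3 - <<'E'
from h import *
C=cam('top')
f=lambda x,y:((x-376)/4+100-.4,y/4+150-.4)
L=ray(C,[f(546,31),f(405,322)],.068)[:,:2]
F=ray(C,[f(703,97),f(566,391)],.012)[:,:2]
for A in(L,F):
    d=A[0]-A[1];print(A,np.linalg.norm(d),np.degrees(np.arctan2(d[1],d[0])))
d=(L[0]-L[1]+F[0]-F[1]);d/=np.linalg.norm(d);n=np.array([-d[1],d[0]])
print('d',d,np.degrees(np.arctan2(d[1],d[0])),'c from L',L.mean(0)-.049*n,'from F',F.mean(0)+.053*n)
f=lambda x,y:(x/5+270-.4,y/5+115-.4)
E=ray(C,[f(95,62),f(131,55),f(175,370),f(213,360)],.01)[:,:2]
a=(E[0]+E[1])/2;b=(E[2]+E[3])/2;dd=a-b
print('board',(a+b)/2,np.linalg.norm(dd),np.degrees(np.arctan2(dd[1],dd[0])))
s=env.get_state();w,x,y,z=s['orientation'];M=R.from_quat([x,y,z,w]).as_matrix();print(M.round(3))
print('tool x yaw',np.degrees(np.arctan2(M[1,0],M[0,0])))
E
```

```text
[[0.63788767 0.24436052]
 [0.43450538 0.33435537]] 0.22240375645576418 -23.86896285076323
[[0.60193654 0.14790388]
 [0.38826737 0.24250942]] 0.23367653129141275 -23.882155755898992
d [ 0.91442554 -0.40475416] -23.87572234551214 c from L [0.51636357 0.24455109] from F [0.51655393 0.2436712 ]
board [ 0.64688332 -0.20380417] 0.19376490580418546 12.626090504210046
[[-0.962  0.273 -0.   ]
 [ 0.273  0.962 -0.002]
 [-0.    -0.002 -1.   ]]
tool x yaw 164.14074882151633
```

apply_moves(steps=[{"jaw": 1, "dx": -0.3, "dy": -0.3}, {"jaw": 1, "dx": -0.6, "dy": -0.6}, {"jaw": 1, "dx": -0.94, "dy": -0.93}, {"jaw": 1, "dx": -0.94, "dy": -0.93}])

```text
invalid input
```

apply_moves(steps=[{"jaw": 1, "dx": -0.3, "dy": -0.3, "dz": 0, "turn": 0}, {"jaw": 1, "dx": -0.6, "dy": -0.6, "dz": 0, "turn": 0}, {"jaw": 1, "dx": -0.94, "dy": -0.93, "dz": 0, "turn": 0}, {"jaw": 1, "dx": -0.94, "dy": -0.93, "dz": 0, "turn": 0}])

```text
t: 0.5
tcp_pos: [0.2606, 0.4814, 0.2224]
orientation: [0.001, 0.142, 0.99, -0.001]
wrist_force: [0.9, -0.5, 0.0]
gripper_width: 0.0872
grip_force: 0.0
```

Good. Repeating that move, with the rows written in full.

apply_moves(steps=[{"jaw": 1, "dx": -0.3, "dy": -0.3, "dz": 0, "turn": 0}, {"jaw": 1, "dx": -0.6, "dy": -0.6, "dz": 0, "turn": 0}, {"jaw": 1, "dx": -0.94, "dy": -0.93, "dz": 0, "turn": 0}, {"jaw": 1, "dx": -0.94, "dy": -0.93, "dz": 0, "turn": 0}])

```text
t: 0.9
tcp_pos: [0.3373, 0.3435, 0.2226]
orientation: [0.001, 0.142, 0.99, -0.001]
wrist_force: [-0.8, 0.6, 0.8]
gripper_width: 0.0875
grip_force: 0.0
```

apply_moves(steps=[{"jaw": 1, "dx": -0.3, "dy": -0.3, "dz": 0, "turn": 0}, {"jaw": 1, "dx": -0.6, "dy": -0.6, "dz": 0, "turn": 0}, {"jaw": 1, "dx": -0.94, "dy": -0.93, "dz": 0, "turn": 0}, {"jaw": 1, "dx": -0.94, "dy": -0.93, "dz": 0, "turn": 0}])

```text
t: 1.3
tcp_pos: [0.4145, 0.2056, 0.2228]
orientation: [0.001, 0.142, 0.99, -0.0]
wrist_force: [-0.2, -0.6, -0.0]
gripper_width: 0.087
grip_force: 0.0
```

apply_moves(steps=[{"jaw": 1, "dx": -0.3, "dy": -0.3, "dz": 0, "turn": 0}, {"jaw": 1, "dx": -0.6, "dy": -0.6, "dz": 0, "turn": 0}, {"jaw": 1, "dx": -0.94, "dy": -0.93, "dz": 0, "turn": 0}, {"jaw": 1, "dx": -0.94, "dy": -0.93, "dz": 0, "turn": 0}])

```text
t: 1.7
tcp_pos: [0.4919, 0.0674, 0.2228]
orientation: [0.001, 0.142, 0.99, -0.001]
wrist_force: [-1.1, 0.4, 0.0]
gripper_width: 0.0871
grip_force: 0.0
```

apply_moves(steps=[{"jaw": 1, "dx": -0.3, "dy": -0.3, "dz": 0, "turn": 0}, {"jaw": 1, "dx": -0.6, "dy": -0.6, "dz": 0, "turn": 0}, {"jaw": 1, "dx": -0.94, "dy": -0.93, "dz": 0, "turn": 0}, {"jaw": 1, "dx": -0.94, "dy": -0.93, "dz": 0, "turn": 0}])

```text
t: 2.1
tcp_pos: [0.5693, -0.0706, 0.2223]
orientation: [0.001, 0.141, 0.99, -0.002]
wrist_force: [-0.6, -0.1, 0.3]
gripper_width: 0.0868
grip_force: 0.0
```

apply_moves(steps=[{"jaw": 1, "dx": -0.3, "dy": -0.3, "dz": 0, "turn": 0}, {"jaw": 1, "dx": -0.6, "dy": -0.6, "dz": 0, "turn": 0}, {"jaw": 1, "dx": -0.94, "dy": -0.93, "dz": 0, "turn": 0}, {"jaw": 1, "dx": -0.94, "dy": -0.93, "dz": 0, "turn": 0}, {"jaw": 1, "dx": -0.94, "dy": -0.93, "dz": 0, "turn": 0}])

```text
t: 2.6
tcp_pos: [0.646, -0.204, 0.221]
orientation: [-0.001, 0.139, 0.99, -0.0]
wrist_force: [0.1, 0.1, 0.7]
gripper_width: 0.0869
grip_force: 0.0
```

apply_moves(steps=[{"jaw": 1, "dx": 0, "dy": 0, "dz": 0.1, "turn": -0.15}, {"jaw": 1, "dx": 0, "dy": 0, "dz": 0.2, "turn": -0.3}, {"jaw": 1, "dx": 0, "dy": 0, "dz": 0.3, "turn": -0.45}, {"jaw": 1, "dx": 0, "dy": 0, "dz": 0.4, "turn": -0.633}, {"jaw": 1, "dx": 0, "dy": 0, "dz": 0.4, "turn": -0.633}, {"jaw": 1, "dx": 0, "dy": 0, "dz": 0.4, "turn": -0.633}])

```text
t: 3.2
tcp_pos: [0.646, -0.2009, 0.1749]
orientation: [0.0, -0.11, 0.994, 0.001]
wrist_force: [-0.5, -0.3, 0.5]
gripper_width: 0.087
grip_force: 0.0
```

Now the board from close by with the wrist camera.

```bash
cat > wb.py <<'E'
from h import *
s=env.get_state();im=env.get_image('wrist')[:,:,::-1].copy();C=cam('wrist',s)
cv2.imwrite('pics/w1.png',im)
w,x,y,z=s['orientation'];M=R.from_quat([x,y,z,w]).as_matrix();print(s['tcp_pos'],'yaw',np.degrees(np.arctan2(M[1,0],M[0,0])))
hsv=cv2.cvtColor(im,cv2.COLOR_BGR2HSV)
br=(((hsv[...,0]<22)&(hsv[...,1]>90)&(hsv[...,2]<150))*255).astype(np.uint8)
cs,_=cv2.findContours(br,cv2.RETR_EXTERNAL,cv2.CHAIN_APPROX_NONE)
for c in cs:
    if cv2.contourArea(c)<800:continue
    P=ray(C,c[:,0,:],.013)[:,:2].astype(np.float32)
    r=cv2.minAreaRect(P*1000);print(cv2.boundingRect(c),r)
E
python3 wb.py
```

```text
[ 0.64599114 -0.20094913  0.1748882 ] yaw -167.40339851675287
(243, 350, 317, 26) ((794.06591796875, -32.146820068359375), (28.93324851989746, 329.431396484375), 13.288199424743652)
(460, 272, 40, 68) ((714.0812377929688, 23.287914276123047), (77.285400390625, 34.352622985839844), 27.460840225219727)
(51, 272, 39, 67) ((802.161865234375, -372.534912109375), (33.21910858154297, 76.79779052734375), 88.01744079589844)
(237, 80, 64, 209) ((646.9545288085938, -204.97506713867188), (190.69357299804688, 54.36241912841797), 12.779224395751953)
(288, 0, 106, 76) ((501.190185546875, -184.9828338623047), (53.65715789794922, 84.6883544921875), 64.08448791503906)
```

View pics/w1.png

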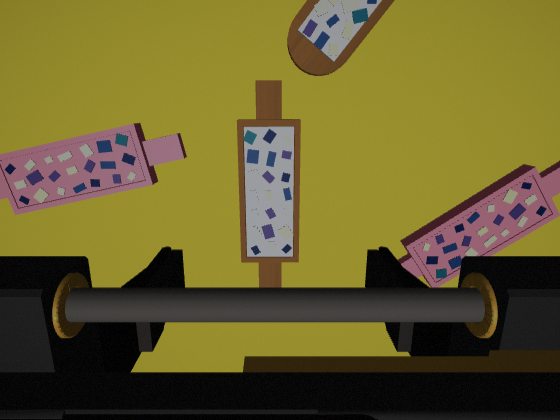

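The picture shows the board centred below the gripper, at about (268,190). It measures (0.648,-0.205) with yaw 12.8°. Both fingers will clear the pink boards.

apply_moves(steps=[{"jaw": 1, "dx": -0.01, "dy": -0.034, "dz": 0.3, "turn": 0}, {"jaw": 1, "dx": -0.01, "dy": -0.034, "dz": 0.6, "turn": 0}, {"jaw": 1, "dx": -0.01, "dy": -0.034, "dz": 0.9, "turn": 0}, {"jaw": 1, "dx": -0.01, "dy": -0.034, "dz": 1, "turn": 0}])

```text
t: 3.65
tcp_pos: [0.6459, -0.2057, 0.0513]
orientation: [-0.002, -0.109, 0.994, 0.001]
wrist_force: [-0.6, -0.0, 0.5]
gripper_width: 0.087
grip_force: 0.0
```

apply_moves(steps=[{"jaw": 1, "dx": 0, "dy": 0, "dz": 0.2, "turn": 0}, {"jaw": 1, "dx": 0, "dy": 0, "dz": 0.35, "turn": 0}, {"jaw": 1, "dx": 0, "dy": 0, "dz": 0.4, "turn": 0}, {"jaw": 1, "dx": 0, "dy": 0, "dz": 0.42, "turn": 0}, {"jaw": 1, "dx": 0, "dy": 0, "dz": 0.42, "turn": 0}])

```text
t: 4.15
tcp_pos: [0.6484, -0.2077, 0.005]
orientation: [0.001, -0.11, 0.994, -0.0]
wrist_force: [0.8, 0.8, -0.3]
gripper_width: 0.0869
grip_force: 0.0
```

apply_moves(steps=[{"jaw": -1, "dx": 0, "dy": 0, "dz": 0, "turn": 0}, {"jaw": -1, "dx": 0, "dy": 0, "dz": 0, "turn": 0}, {"jaw": -1, "dx": 0, "dy": 0, "dz": 0, "turn": 0}, {"jaw": -1, "dx": 0, "dy": 0, "dz": 0, "turn": 0}, {"jaw": -1, "dx": 0, "dy": 0, "dz": 0, "turn": 0}, {"jaw": -1, "dx": 0, "dy": 0, "dz": 0, "turn": 0}], force=40)

```text
t: 4.75
tcp_pos: [0.6478, -0.2069, 0.0043]
orientation: [0.0, -0.11, 0.994, 0.0]
wrist_force: [-0.8, 1.8, 1.7]
gripper_width: 0.0539
grip_force: 40.0
```

apply_moves(steps=[{"jaw": -1, "dx": 0, "dy": 0, "dz": -0.15, "turn": 0}, {"jaw": -1, "dx": 0, "dy": 0, "dz": -0.4, "turn": 0}, {"jaw": -1, "dx": 0, "dy": 0, "dz": -0.7, "turn": 0}, {"jaw": -1, "dx": 0, "dy": 0, "dz": -1, "turn": 0}, {"jaw": -1, "dx": 0, "dy": 0, "dz": -1, "turn": 0}])

```text
t: 5.25
tcp_pos: [0.6512, -0.2097, 0.1315]
orientation: [0.005, -0.11, 0.994, -0.002]
wrist_force: [-0.1, -0.1, -1.4]
gripper_width: 0.0538
grip_force: 40.0
```

apply_moves(steps=[{"jaw": -1, "dx": 0, "dy": 0, "dz": -0.1, "turn": 0.12}, {"jaw": -1, "dx": 0, "dy": 0, "dz": -0.2, "turn": 0.25}, {"jaw": -1, "dx": 0, "dy": 0, "dz": -0.3, "turn": 0.4}, {"jaw": -1, "dx": 0, "dy": 0, "dz": -0.4, "turn": 0.55}, {"jaw": -1, "dx": 0, "dy": 0, "dz": -0.4, "turn": 0.7}, {"jaw": -1, "dx": 0, "dy": 0, "dz": -0.4, "turn": 0.811}, {"jaw": -1, "dx": 0, "dy": 0, "dz": -0.4, "turn": 0.811}])

```text
t: 5.95
tcp_pos: [0.6472, -0.2075, 0.1717]
orientation: [-0.001, 0.207, 0.978, -0.0]
wrist_force: [0.4, 0.3, -2.7]
gripper_width: 0.0534
grip_force: 40.0
```

apply_moves(steps=[{"jaw": -1, "dx": 0.16, "dy": 0.2, "dz": 0, "turn": 0}, {"jaw": -1, "dx": 0.42, "dy": 0.5, "dz": 0, "turn": 0}, {"jaw": -1, "dx": 0.66, "dy": 0.8, "dz": 0, "turn": 0}, {"jaw": -1, "dx": 0.84, "dy": 1, "dz": 0, "turn": 0}, {"jaw": -1, "dx": 0.84, "dy": 1, "dz": 0, "turn": 0}])

```text
t: 6.45
tcp_pos: [0.6031, -0.0494, 0.1715]
orientation: [-0.001, 0.201, 0.98, 0.002]
wrist_force: [0.3, 0.9, -1.4]
gripper_width: 0.0536
grip_force: 40.0
```

apply_moves(steps=[{"jaw": -1, "dx": 0.16, "dy": 0.2, "dz": 0, "turn": 0}, {"jaw": -1, "dx": 0.42, "dy": 0.5, "dz": 0, "turn": 0}, {"jaw": -1, "dx": 0.66, "dy": 0.8, "dz": 0, "turn": 0}, {"jaw": -1, "dx": 0.84, "dy": 1, "dz": 0, "turn": 0}, {"jaw": -1, "dx": 0.84, "dy": 1, "dz": 0, "turn": 0}])

```text
t: 6.95
tcp_pos: [0.5588, 0.0998, 0.1717]
orientation: [-0.001, 0.202, 0.979, 0.001]
wrist_force: [0.1, 1.0, -1.1]
gripper_width: 0.0536
grip_force: 40.0
```

apply_moves(steps=[{"jaw": -1, "dx": 0.16, "dy": 0.2, "dz": 0, "turn": 0}, {"jaw": -1, "dx": 0.42, "dy": 0.5, "dz": 0, "turn": 0}, {"jaw": -1, "dx": 0.66, "dy": 0.8, "dz": 0, "turn": 0}, {"jaw": -1, "dx": 0.84, "dy": 1, "dz": 0, "turn": 0}, {"jaw": -1, "dx": 0.84, "dy": 1, "dz": 0, "turn": 0}, {"jaw": -1, "dx": 0.84, "dy": 1, "dz": 0, "turn": 0}])

```text
t: 7.55
tcp_pos: [0.5173, 0.2433, 0.172]
orientation: [0.0, 0.206, 0.979, -0.001]
wrist_force: [0.2, -1.3, -2.0]
gripper_width: 0.0536
grip_force: 40.0
```

```bash
python3 - <<'E'
from h import *
s=env.get_state();im=env.get_image('wrist')[:,:,::-1].copy()
cv2.imwrite('pics/w2.png',cv2.convertScaleAbs(im,alpha=1.5))
w,x,y,z=s['orientation'];M=R.from_quat([x,y,z,w]).as_matrix();print(s['tcp_pos'],M.round(4))
E
```

```text
[0.51725215 0.24325305 0.17195792] [[-9.152e-01  4.030e-01  3.000e-04]
 [ 4.030e-01  9.152e-01 -1.500e-03]
 [-9.000e-04 -1.200e-03 -1.000e+00]]
```

View pics/w2.png

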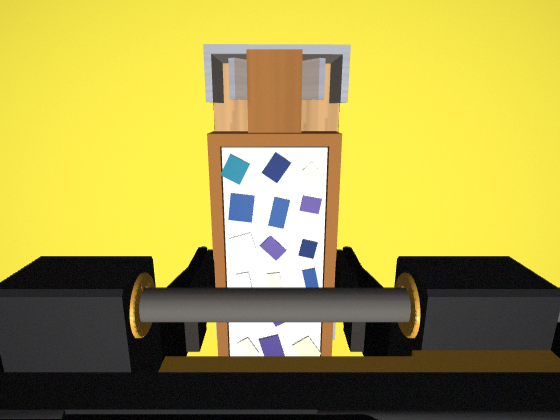

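The board is held straight over the cradle. Its ear spans columns 247–302 with its end at row 50. The bracket spans columns 204–350 with its back edge at row 45. I'll compute the offset from these.

```bash
python3 - <<'E'
from h import *
s=env.get_state();C=cam('wrist',s);T=s['tcp_pos']
tx=np.array([-.9152,.403]);ty=np.array([.403,.9152])
g=lambda p,z:[( (q[:2]-T[:2])@tx*1000,(q[:2]-T[:2])@ty*1000) for q in ray(C,p,z)]
print('bracket',np.round(g([(203.5,44),(350.5,44),(206,102),(349,101)],.068),1))
print('clip tops',np.round(g([(229,58),(324,58),(229,98),(326,98)],.074),1))
print('ear',np.round(g([(247.5,50),(302,50),(247.5,132)],.1775),1))
print('board top',np.round(g([(208.5,134),(341,134),(216,300),(334,300)],.1835),1))
E
```

```text
bracket [[114.7 -46.5]
 [114.3  51.2]
 [ 77.7 -46.8]
 [ 78.   52.1]]
clip tops [[105.3 -29.1]
 [105.   33.2]
 [ 80.2 -30.1]
 [ 79.9  35.4]]
ear [[ 96.2  -9.8]
 [ 96.1  11.6]
 [ 64.6 -10.6]]
board top [[ 64.3 -25.8]
 [ 64.1  27.4]
 [-10.1 -26.3]
 [-10.3  27.6]]
```

apply_moves(steps=[{"jaw": -1, "dx": 0.02, "dy": 0.013, "dz": 0.2, "turn": 0}, {"jaw": -1, "dx": 0.02, "dy": 0.013, "dz": 0.4, "turn": 0}, {"jaw": -1, "dx": 0.02, "dy": 0.013, "dz": 0.6, "turn": 0}, {"jaw": -1, "dx": 0.02, "dy": 0.013, "dz": 0.75, "turn": 0}, {"jaw": -1, "dx": 0.02, "dy": 0.013, "dz": 0.85, "turn": 0}, {"jaw": -1, "dx": 0.02, "dy": 0.013, "dz": 0.9, "turn": 0}, {"jaw": -1, "dx": 0.02, "dy": 0.013, "dz": 0.9, "turn": 0}], force=60)

```text
t: 8.3
tcp_pos: [0.5156, 0.2453, 0.0638]
orientation: [-0.0, 0.207, 0.978, -0.0]
wrist_force: [-0.4, 0.0, -2.7]
gripper_width: 0.0533
grip_force: 60.0
```

apply_moves(steps=[{"jaw": -1, "dx": 0, "dy": 0, "dz": 0.04, "turn": 0}, {"jaw": -1, "dx": 0, "dy": 0, "dz": 0.08, "turn": 0}, {"jaw": -1, "dx": 0, "dy": 0, "dz": 0.12, "turn": 0}, {"jaw": -1, "dx": 0, "dy": 0, "dz": 0.15, "turn": 0}, {"jaw": -1, "dx": 0, "dy": 0, "dz": 0.17, "turn": 0}, {"jaw": -1, "dx": 0, "dy": 0, "dz": 0.19, "turn": 0}, {"jaw": -1, "dx": 0, "dy": 0, "dz": 0.2, "turn": 0}])

```text
t: 9.0
tcp_pos: [0.5153, 0.2463, 0.0399]
orientation: [-0.0, 0.207, 0.978, -0.0]
wrist_force: [-0.4, -1.3, -0.2]
gripper_width: 0.0533
grip_force: 60.0
```

apply_moves(steps=[{"jaw": -1, "dx": 0, "dy": 0, "dz": 0.015, "turn": 0}, {"jaw": -1, "dx": 0, "dy": 0, "dz": 0.03, "turn": 0}, {"jaw": -1, "dx": 0, "dy": 0, "dz": 0.04, "turn": 0}, {"jaw": -1, "dx": 0, "dy": 0, "dz": 0.045, "turn": 0}, {"jaw": -1, "dx": 0, "dy": 0, "dz": 0.045, "turn": 0}])

```text
t: 9.5
tcp_pos: [0.5152, 0.2464, 0.0346]
orientation: [-0.0, 0.207, 0.978, -0.0]
wrist_force: [-0.3, -1.7, -1.9]
gripper_width: 0.0532
grip_force: 60.0
```

apply_moves(steps=[{"jaw": -1, "dx": 0, "dy": 0, "dz": 0.01, "turn": 0}, {"jaw": -1, "dx": 0, "dy": 0, "dz": 0.02, "turn": 0}, {"jaw": -1, "dx": 0, "dy": 0, "dz": 0.02, "turn": 0}])

```text
t: 9.8
tcp_pos: [0.5153, 0.2465, 0.0342]
orientation: [-0.001, 0.207, 0.978, 0.0]
wrist_force: [-6.7, -4.2, 13.3]
gripper_width: 0.0534
grip_force: 60.0
```

```bash
python3 - <<'E'
from h import *
s=env.get_state();print(s['tcp_pos'],s['wrist_force'])
im=env.get_image('wrist')[:,:,::-1]
b=cv2.resize(env.get_image('scene')[130:230,330:450,::-1],None,fx=4,fy=4,interpolation=cv2.INTER_CUBIC)
a=im[0:310,150:400];o=np.zeros((410,740,3),np.uint8);o[:310,:250]=a;o[:400,255:735]=b
cv2.imwrite('pics/c3.png',cv2.convertScaleAbs(o,alpha=1.5))
E
```

```text
[0.51532335 0.24648896 0.03420997] [-6.72010845 -4.1829232  13.2884547 ]
```

View pics/c3.png

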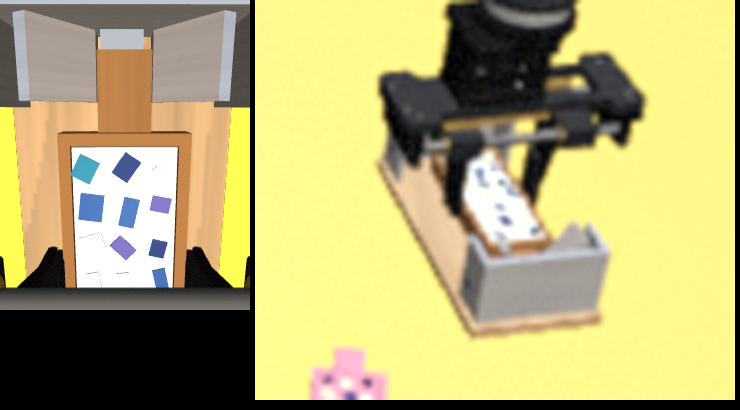

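The ear is between the clips. The push bottomed out with 13 N at TCP z 0.034, which matches the height for a seated board. Releasing and rising.

apply_moves(steps=[{"jaw": 1, "dx": 0, "dy": 0, "dz": 0, "turn": 0}, {"jaw": 1, "dx": 0, "dy": 0, "dz": 0, "turn": 0}, {"jaw": 1, "dx": 0, "dy": 0, "dz": 0, "turn": 0}, {"jaw": 1, "dx": 0, "dy": 0, "dz": 0, "turn": 0}, {"jaw": 1, "dx": 0, "dy": 0, "dz": 0, "turn": 0}])

```text
t: 10.4
tcp_pos: [0.5153, 0.2466, 0.0322]
orientation: [-0.0, 0.207, 0.978, -0.0]
wrist_force: [-0.3, -0.1, 1.2]
gripper_width: 0.0833
grip_force: 0.0
```

apply_moves(steps=[{"jaw": 1, "dx": 0, "dy": 0, "dz": -0.15, "turn": 0}, {"jaw": 1, "dx": 0, "dy": 0, "dz": -0.4, "turn": 0}, {"jaw": 1, "dx": 0, "dy": 0, "dz": -0.7, "turn": 0}, {"jaw": 1, "dx": 0, "dy": 0, "dz": -1, "turn": 0}, {"jaw": 1, "dx": 0, "dy": 0, "dz": -1, "turn": 0}, {"jaw": 1, "dx": 0, "dy": 0, "dz": -1, "turn": 0}])

```text
t: 11.0
tcp_pos: [0.5157, 0.2468, 0.153]
orientation: [0.001, 0.207, 0.978, 0.001]
wrist_force: [-0.6, -0.3, 0.2]
gripper_width: 0.0873
grip_force: 0.0
```

```bash
python3 - <<'E'
from h import *
s=env.get_state();C=cam('wrist',s);T=s['tcp_pos'];print(T,s['wrist_force'],s['gripper_width'])
im=env.get_image('wrist')[:,:,::-1]
b=cv2.resize(env.get_image('scene')[130:230,330:450,::-1],None,fx=2,fy=2,interpolation=cv2.INTER_CUBIC)
o=np.zeros((420,800,3),np.uint8);o[:,:560]=im;o[:200,560:]=b
cv2.imwrite('pics/c4.png',cv2.convertScaleAbs(o,alpha=1.5))
E
```

```text
[0.51574807 0.24682014 0.15304918] [-0.64208553 -0.31273194  0.16224037] 0.0872673019921749
```

View pics/c4.png

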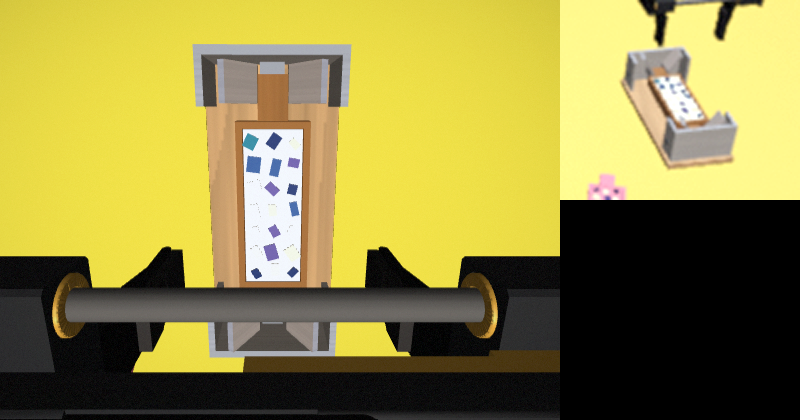

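The board sits between both brackets, far edge at row 122 and near edge at about row 287. I'll check the seating height from its apparent width at each end.

```bash
python3 - <<'E'
from h import *
s=env.get_state();C=cam('wrist',s);T=s['tcp_pos'];im=env.get_image('wrist')[:,:,::-1]
tx=np.array([-.915,.403]);ty=np.array([.403,.915])
hsv=cv2.cvtColor(im,cv2.COLOR_BGR2HSV);w=(((hsv[...,1]<60)&(hsv[...,2]>100))*255).astype(np.uint8)
w=cv2.morphologyEx(w,cv2.MORPH_CLOSE,np.ones((15,15)));w[:110]=0;w[285:]=0
for r in(140,180,220,260,275):
    c=np.where(w[r,225:325])[0]+225
    a,b=(ray(C,[(c[0]-.5,r),(c[-1]+.5,r)],.046)[:,:2]-T[:2])
    print(r,c[0],c[-1],'x',(a@tx).round(4),'width',((b-a)@ty).round(4),'mid',((a+b)/2@ty).round(4))
print([((q[:2]-T[:2])@tx).round(4) for q in ray(C,[(272,121.5),(272,287)],.046)])
print([((q[:2]-T[:2])@np.c_[tx,ty]).round(4) for q in ray(C,[(193,44),(351.5,44)],.068)])
E
```

```text
140 245 304 x 0.0518 width 0.0429 mid 0.0004
180 246 303 x 0.0228 width 0.0427 mid 0.0003
220 246 302 x -0.008 width 0.0432 mid -0.0001
260 247 302 x -0.0408 width 0.0438 mid 0.0002
275 248 301 x -0.0536 width 0.0427 mid 0.0001
[np.float64(0.0646), np.float64(-0.0641)]
[array([ 0.1118, -0.0494]), array([0.1115, 0.0478])]
```

```bash
python3 -c "
from plant import env
print(env.close_job())"
```

```text
the job is handed in; nothing more can be done
None
```

I lowered the eared board into the cradle while holding it, pressed it flat onto the bed and released it at about 11 s; I didn't go near the plain board. The job is handed in, but no verdict came back.

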